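# Free the masher through the splash guard

## Robot

A 6-joint arm with a two-finger parallel gripper is mounted at the origin on the work surface. World frame = base frame: x ahead of the robot, y to its left, z up, the work surface at z = 0. Lengths are in mm, angles in rad, forces in N, time in s.
With the tool pointing down it reaches from about 225 to 875 mm from the base axis. Payload 3.4 kg.
Tool frame: the origin (TCP) lies midway between the tips of the shut fingers; the grasp point (between the pads) lies behind it (arm.grasp_offset is the y of the grasp point in the tool frame, in mm); y points along the fingers, z is the direction in which the jaws open and shut, and the axes are right-handed (so a half turn about y gives the same grasp; the last joint's range is limited). The gripper opens to 85 mm and grips with 20 to 120 N. Pads are 22 mm wide; open, the fingers measure 114 mm over their backs; the gripper's body (76 mm by 85 mm) begins 54 mm behind the grasp point. The pads swing forward as they close: fully open they stand 13 mm farther back than shut.
Start: joints at [1.141, 0.276, 1.505, -0, 1.361, -0.121], TCP at [174.768, 547.831, 231.328] pointing down, gripper open.
Joint ranges: [-2.89, 2.89], [-0.75, 2.08], [0.22, 2.7], [-1.18, 4.32], [0.11, 2.71], [-2.7, 2.7]. Speed limits (rad/s): [2.57, 2.57, 3.14, 3.14, 3.14, 3.14].

## Interface

Orientations are given as a unit quaternion [w, x, y, z].
In Python, from bench import arm gives the robot as it stands.
- The arm moves only by the shell command python3 -m handwheel 'ROWS' [FORCE]. ROWS is JSON, a list of rows, each an object with "translation": the shift along the tool's x, y, z in cm, a list of three; "spin": the turn about the tool's y in rad; "grip": the closure in counts, from 0 (fully open) to 255 (shut). In form: [{"translation": [x, y, z], "spin": spin, "grip": grip}, ...]. A call has exactly 5 rows; each row is the pose to reach, as a shift and turn from the pose measured when the call began, along the tool's axes at that moment; what a row does not reach only later rows make up. A row lasts 1/10 s, in which the tool goes at most 50 mm and 8.59 degrees, less where a joint would pass 70% of its speed; a pose out of reach is approached as far as the arm can. A call with a gripper value outside its range is refused whole. The fingers move at their own pace and stop on an object; FORCE is the grip in N (left out, the last holds). Time passes only in rows, so rows that repeat a pose let the fingers close, or fill a call up. It gives the time, the measured TCP pose, the force and the opening at its end, in the units of the state.
- arm.get_obs(): the state, without advancing time (a new reading comes with each control period).
- arm.camera(name): name is "side" or "top"; returns the picture (420x560x3 uint8, blue, green, red); there is no depth.
- arm.calibration(name): a dict with "intrinsics" (3x3 intrinsics, pixels), "extrinsics" (4x4, takes a point from world to camera coordinates). Camera axes: x right, y down, z forward; pixel columns grow to the right and rows downward; lengths in mm; the calibration is good to about 2 mm. A picture is of the moment at which its call begins. calibration takes no time and is no camera call.
- arm.job_done(): hands the job in, once; it reports no verdict.
The state is a dict: "t": time; "joint_pos": joint angles; "joint_vel": joint speeds; "joint_torque": joint torques, N m; "position": TCP position; "tool_rot": TCP orientation; "wrist_force": force on the tool from outside, world axes, zero at the start; "moment": the same for the moment, N m; "grip_width": opening from 0.0 (shut) to 1.0 (fully open).
Only numpy, scipy, OpenCV 4.12 (cv2) and the standard library are available. Lean on these libraries where they do the work, as an engineer would, in place of code of your own. Each camera call takes 0.05 s, during which the arm holds its last target.

## Task

Take the fruit masher out of the mashing box: slide the orange gate fully open, turn and centre the masher so that its long foot lines up with the opening in the guard, and lift it out without forcing it against the guard. Then stand it upright on the black drip mat on the blue tray, its foot wholly within the mat; set it down gently rather than dropping it, and let go. Do not knock or shift the tumblers or the bottle.

Things in the scene. Friction and masses are not known exactly. Their poses are not given: they have to be found in the camera images.
- box: Fixed box 260 (x) x 160 (y) mm, clear 5 mm walls, white floor 4 mm thick, inside 250 x 150 mm. Origin: centre of underside; x along the long side. Stands left or right of the middle, the tray on the other side.
- guard: Clear flat splash guard fixed on the box as its cover, 4 mm thick, from 108 to 112 mm above the table. Origin: centre of its underside, straight above the box origin, axes as the box's. Its one opening, outlined in blue: x -52 to +52 mm, y -27 to +27 mm.
- gate (a joint): Orange plate sliding along box +x on the guard (top 116 mm above the table, 68 mm wide). 0 = shut: covers the opening beyond box x = 8 mm, leaving 60 mm, too short for the masher's foot. Its edge is at box x = 8 mm + value; stop, fully open, at 0.05 m. Friction about 1.5 N; stays where left. Starts nearly shut (0 to 0.01).
- gate_tab (a point): Centre of the top of the gate's upright orange tab: 12 mm thick along box y, 24 mm along box x, rising 40 mm above the gate plate (its top 156 mm above the table). At box x = 72 mm + joint value, y = 0; axes as the box's.
- masher: Loose, 0.15 to 0.31 kg, 184 mm tall. Origin: centre of the underside of its steel foot, 90 (x) x 38 (y) x 6 mm; z up. Round 10 mm stem off-centre at x = -17 mm, y = 0; on it a green handle 36 mm along x, 14 mm thick along y, 122 to 184 mm above the underside. Starts upright on the box floor, foot crosswise under the guard (52 to 128 degrees from box x), stem up through the opening.
- handle (a point): Centre of the masher's green handle, 153 mm above the foot's underside; axes as the masher's.
- foot0 (a point): Corner of the masher foot's underside at masher x = 45 mm, y = 19 mm.
- foot1 (a point): Corner of the masher foot's underside at masher x = 45 mm, y = -19 mm.
- foot2 (a point): Corner of the masher foot's underside at masher x = -45 mm, y = 19 mm.
- foot3 (a point): Corner of the masher foot's underside at masher x = -45 mm, y = -19 mm.
- tray: Fixed blue tray, 306 (x) x 226 (y) mm, floor top 6 mm above the table, rim 14 mm high. Origin: centre of its underside.
- mat: Fixed black ribbed drip mat on the tray, 130 (x) x 80 (y) mm, 4 mm thick. Origin: centre of its underside (6 mm above the table, so its top is 10 mm above the table).
- tumbler_orange: Bystander on the tray: empty orange plastic tumbler, 85 mm tall, 64 mm wide at the rim. Origin: centre of its underside.
- tumbler_red: Bystander on the tray: the same in red.
- stack: Bystander on the tray: a stack of nested tumblers (green, blue, orange), one solid piece, 131 mm tall, 64 mm wide. Origin: centre of its underside.
- bottle: Bystander on the table between box and tray: closed amber bottle with yellow cap, 170 mm tall, 60 mm wide. Origin: centre of its underside.
There are look-alikes about, which are no part of the job. Of the things that look like the masher, take the one that is nearest to the robot's base at the start.

How it is judged:
By the outcome, as a careful person would: the job done as asked, in the order asked, and still so for the second after the job is handed in, with the robot touching nothing.
It also fails if it takes over 53 s, if anything falls off the work surface, if the arm or the gripper's body presses on something with over 40 N, if the wrist force passes 120 N, or if a joint passes its speed limit or range.

## Working session

There is one attempt and no reset: what is moved stays moved. The work goes in short steps, Python scripts to look and compute and a shell command to move; the robot and the scene stay as the last step left them, time stands still between calls to the robot, and variables do not carry over. Pictures are saved under pics/ and viewed, and the job is handed in when it is done.

```bash
ls; mkdir -p pics; python3 - <<'E'
from bench import arm
import cv2
print(arm.get_obs()); print(arm.grasp_offset)
for n in("side","top"):
    cv2.imwrite(f"pics/{n}0.png",arm.camera(n)); print(n,arm.calibration(n))
E
```

```text
pics
{'t': 0.0, 'joint_pos': array([ 1.14100575e+00,  2.76623714e-01,  1.50620748e+00, -2.50844528e-06,
        1.36069414e+00, -1.20984987e-01]), 'joint_vel': array([-2.26392659e-04,  5.53707870e-04, -6.58564817e-05, -6.47878693e-04,
       -8.91162000e-05, -8.48360991e-04]), 'joint_torque': array([-1.69006780e-03, -4.16775799e+01, -2.45803338e+01, -4.85846103e-04,
        1.12240354e-02,  1.02611133e-05]), 'position': array([174.51648062, 547.28714023, 230.3937228 ]), 'tool_rot': array([-0.69803663,  0.69935222, -0.1089307 ,  0.10856077]), 'wrist_force': array([0.28001782, 0.42212862, 0.13734527]), 'moment': array([-0.02741738, -0.03775609, -0.03922827]), 'grip_width': 1.0005818330660332}
-18.700000000000003
side {'intrinsics': array([[504.90169548,   0.        , 286.16104115],
       [  0.        , 504.90169548, 208.6506192 ],
       [  0.        ,   0.        ,   1.        ]]), 'extrinsics': array([[ 9.82940189e-01, -1.83663980e-01, -9.80442838e-03,
        -5.54738006e+02],
       [-1.43397569e-01, -7.31878711e-01, -6.66176170e-01,
         1.27597922e+02],
       [ 1.15176914e-01,  6.56217262e-01, -7.45729967e-01,
         1.19235409e+03],
       [ 0.00000000e+00,  0.00000000e+00,  0.00000000e+00,
         1.00000000e+00]])}
top {'intrinsics': array([[380.90573623,   0.        , 279.21018724],
       [  0.        , 380.90573623, 211.54587903],
       [  0.        ,   0.        ,   1.        ]]), 'extrinsics': array([[-2.14619970e-02, -9.99659168e-01,  1.48637278e-02,
        -4.47347651e+01],
       [-9.95776787e-01,  2.00465197e-02, -8.95920060e-02,
         6.01513692e+02],
       [ 8.92635042e-02, -1.67237785e-02, -9.95867633e-01,
         9.72087364e+02],
       [ 0.00000000e+00,  0.00000000e+00,  0.00000000e+00,
         1.00000000e+00]])}
```

View pics/side0.png

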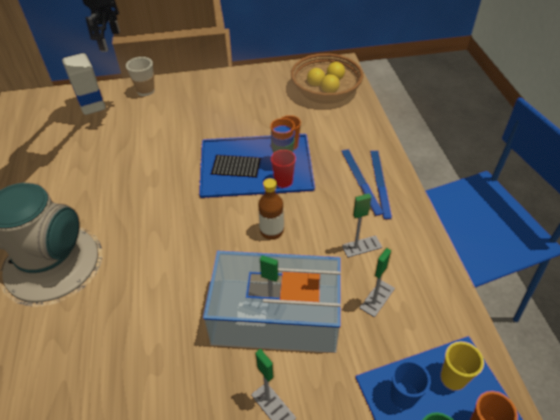

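View pics/top0.png

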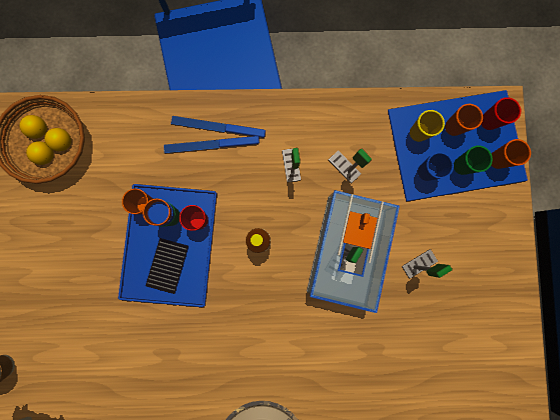

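```bash
python3 - <<'E'
import cv2
t=cv2.imread('pics/top0.png');s=cv2.imread('pics/side0.png')
cv2.imwrite('pics/c1.png',cv2.resize(t[185:320,295:415],None,fx=4.4,fy=4.4,interpolation=cv2.INTER_CUBIC))
cv2.imwrite('pics/c2.png',cv2.resize(s[240:360,200:350],None,fx=5,fy=5,interpolation=cv2.INTER_CUBIC))
cv2.imwrite('pics/c3.png',cv2.resize(t[180:310,110:280],None,fx=4.4,fy=4.4,interpolation=cv2.INTER_CUBIC))
E
```

```text
(no output)
```

View pics/c1.png

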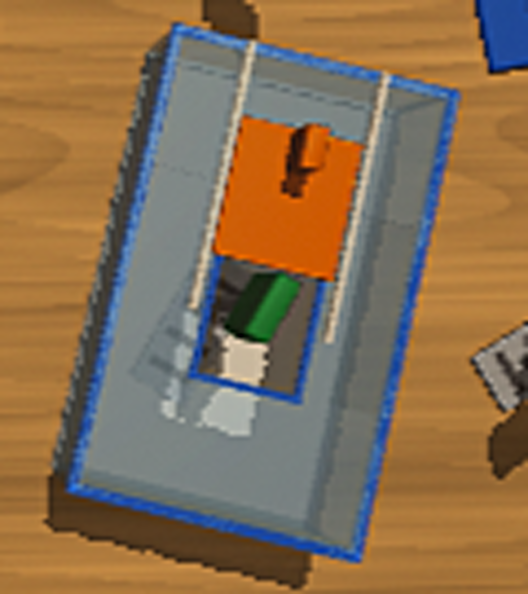

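View pics/c2.png

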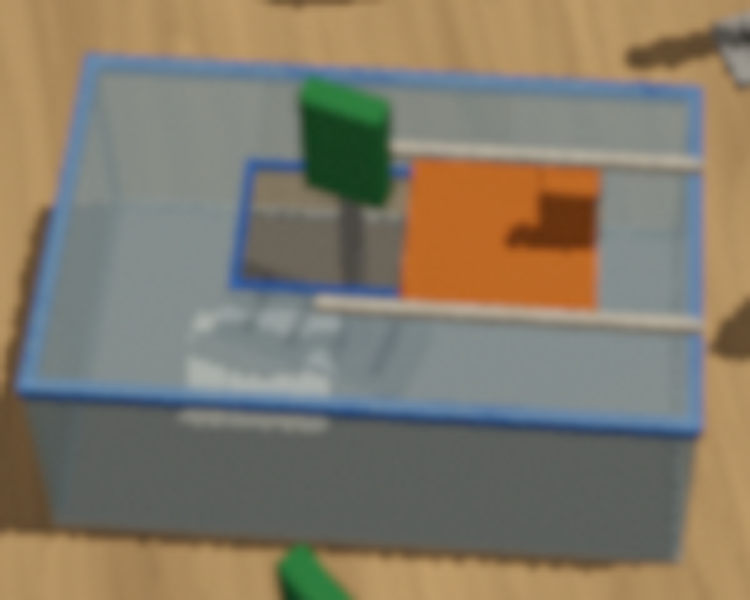

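View pics/c3.png

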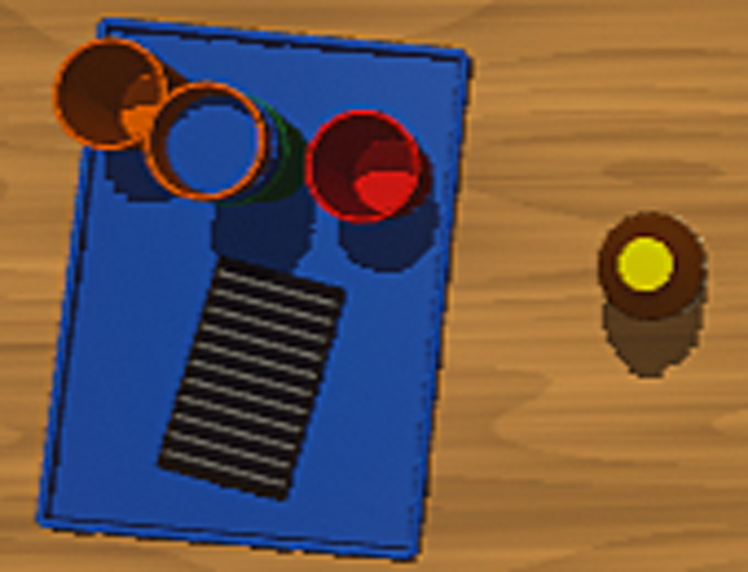

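```bash
cat > h.py <<'E'
import numpy as np, cv2
from bench import arm
C={n:arm.calibration(n) for n in("side","top")}
def ray(n,p):
    K,E=C[n]["intrinsics"],C[n]["extrinsics"];R,t=E[:3,:3],E[:3,3]
    return -R.T@t, R.T@np.linalg.solve(K,[p[0],p[1],1.])
def onz(n,p,z):
    o,d=ray(n,p); return o+d*(z-o[2])/d[2]
def proj(n,P):
    K,E=C[n]["intrinsics"],C[n]["extrinsics"];q=K@(E[:3,:3]@np.asarray(P,float)+E[:3,3]);return q[:2]/q[2]
def tri(ps,pt):
    o1,d1=ray("side",ps);o2,d2=ray("top",pt)
    s=np.linalg.lstsq(np.c_[d1,-d2],o2-o1,rcond=None)[0]
    a,b=o1+d1*s[0],o2+d2*s[1];return (a+b)/2,np.linalg.norm(a-b)
def mask(n,img,lo,hi): return cv2.inRange(cv2.cvtColor(img,cv2.COLOR_BGR2HSV),np.array(lo),np.array(hi))
E
python3 - <<'E'
import cv2,numpy as np
from h import *
t=cv2.imread('pics/top0.png');s=cv2.imread('pics/side0.png')
for nm,i in(('top',t),('side',s)):
  for c,lo,hi in(('orange',(5,200,120),(14,255,255)),('green',(45,120,30),(80,255,255)),('blue',(100,120,60),(125,255,255)),('yel',(25,180,120),(35,255,255)),('black',(0,0,0),(180,255,60))):
    n,l,st,ce=cv2.connectedComponentsWithStats(mask(nm,i,lo,hi))
    for k in range(1,n):
      if st[k,4]>25:
        cs=cv2.findContours((l==k).astype('uint8'),cv2.RETR_EXTERNAL,cv2.CHAIN_APPROX_NONE)[0][0]
        print(nm,c,st[k],ce[k].round(1),cv2.boxPoints(cv2.minAreaRect(cs)).round(1).tolist())
g=t[235:300,325:390];g=cv2.convertScaleAbs(g,alpha=1.4,beta=10)
cv2.imwrite('pics/c4.png',cv2.resize(g,None,fx=9,fy=9,interpolation=cv2.INTER_NEAREST))
E
```

```text
top orange [  0  95  83  87 442] [ 46.  139.9] [[0.0, 181.0], [0.0, 95.0], [82.0, 95.0], [82.0, 181.0]]
top orange [456 104  27  26 136] [468.7 117. ] [[451.0, 116.0], [468.5, 98.5], [487.0, 117.0], [469.5, 134.5]]
top orange [  1 125   6  23  26] [  2.7 136.2] [[-0.20000000298023224, 146.60000610351562], [3.799999952316284, 124.5999984741211], [6.0, 125.0], [2.0, 147.0]]
top orange [504 139  27  26 139] [517.2 151.8] [[504.0, 139.0], [530.0, 139.0], [530.0, 164.0], [504.0, 164.0]]
top orange [  2 149  28  29  44] [ 13.8 165.8] [[-1.399999976158142, 153.3000030517578], [3.0, 149.0], [29.5, 176.5], [25.100000381469727, 180.8000030517578]]
top orange [122 189  48  36 226] [143.4 206.1] [[117.0, 207.0], [128.8000030517578, 183.39999389648438], [173.60000610351562, 205.8000030517578], [161.8000030517578, 229.39999389648438]]
top orange [343 212  35  37 840] [359.7 230.1] [[342.5, 242.0], [350.0, 209.3000030517578], [377.5, 215.6999969482422], [370.0, 248.39999389648438]]
top green [465 146  28  26 467] [478.2 159. ] [[465.0, 146.0], [492.0, 146.0], [492.0, 171.0], [465.0, 171.0]]
top gre
[... 15182 characters left out ...]
44], [539.4000244140625, 260.20001220703125], [545.0, 263.0], [515.4000244140625, 322.20001220703125]]
side black [537 296  23  44 369] [551.4 315. ] [[534.5999755859375, 299.29998779296875], [550.4000244140625, 289.70001220703125], [574.4000244140625, 329.70001220703125], [558.5999755859375, 339.29998779296875]]
side black [257 359  11  21  88] [262.5 369. ] [[253.8000030517578, 361.29998779296875], [258.20001220703125, 358.1000061035156], [271.1000061035156, 376.1000061035156], [266.6000061035156, 379.29998779296875]]
side black [417 379   9  13  42] [421.9 385.8] [[416.3999938964844, 389.70001220703125], [425.0, 379.0], [428.20001220703125, 381.5], [419.6000061035156, 392.29998779296875]]
```

View pics/c4.png

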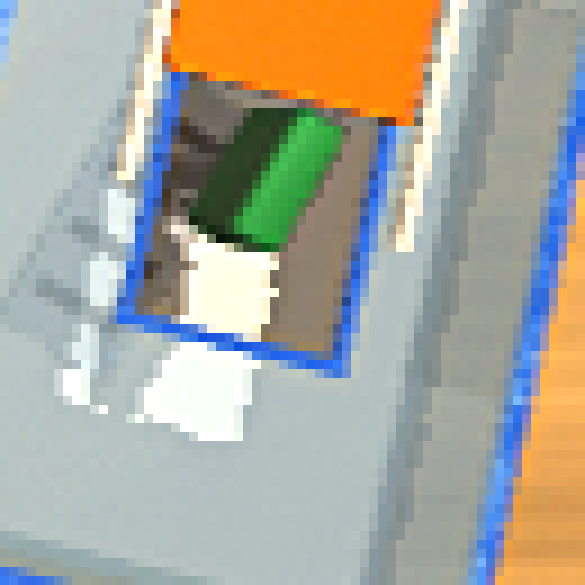

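```bash
python3 - <<'E'
import cv2,numpy as np
t=cv2.imread('pics/top0.png');s=cv2.imread('pics/side0.png')
def z(i,y,x,h,w,f): return cv2.resize(i[y:y+h,x:x+w],None,fx=f,fy=f,interpolation=cv2.INTER_CUBIC)
a=z(t,140,275,50,50,7);b=z(t,140,325,50,50,7);c=z(t,240,400,50,60,7)
cv2.imwrite('pics/c5.png',np.hstack([c,b])[:, :800])
g=t[235:300,320:385];l=cv2.createCLAHE(4,(3,3));cv2.imwrite('pics/c6.png',cv2.resize(cv2.merge([l.apply(x) for x in cv2.split(g)]),None,fx=9,fy=9,interpolation=cv2.INTER_CUBIC))
g=s[245:335,205:345];cv2.imwrite('pics/c7.png',cv2.resize(cv2.merge([l.apply(x) for x in cv2.split(g)]),None,fx=5.6,fy=5.6,interpolation=cv2.INTER_CUBIC))
E
```

```text
(no output)
```

View pics/c5.png

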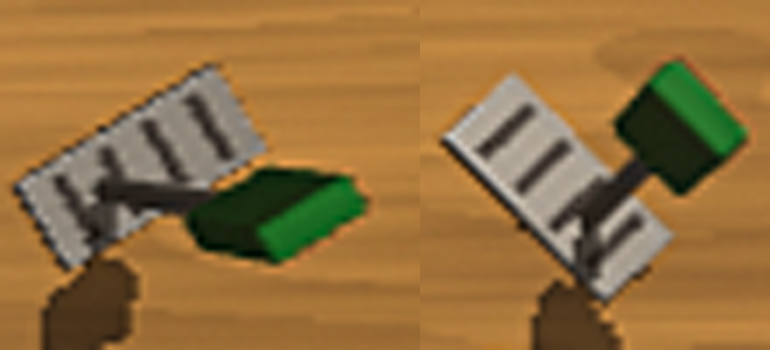

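View pics/c6.png

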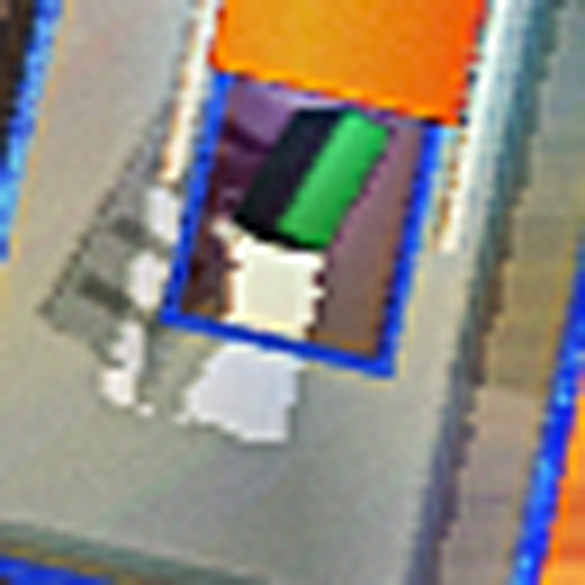

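View pics/c7.png

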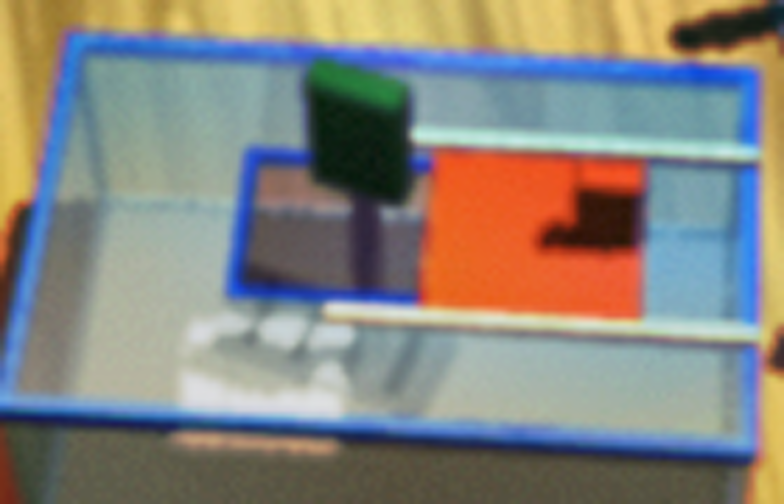

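```bash
python3 - <<'E'
from h import *
T=lambda u,v:(325+u/9-.5,235+v/9-.5)
for n in C: print(n,ray(n,(0,0))[0].round())
print("handle top",[onz('top',T(*p),188).round(1).tolist() for p in((302,105),(345,127),(280,250),(237,240))])
S=lambda u,v:(205+u/5.6-.5,245+v/5.6-.5)
print("side handle top",[onz('side',S(*p),188).round(1).tolist() for p in((322,58),(410,82),(402,108),(310,82))])
# box top outer corners c1: scale4.4 origin 295,185
B=lambda u,v:(295+u/4.4-.5,185+v/4.4-.5)
q=[onz('top',B(*p),112) for p in((174,24),(459,92),(360,560),(68,490))]
print("box top",[x.round(1).tolist() for x in q],np.mean(q,0))
q2=[onz('side',S(*p),112) for p in((70,35),(760,70),(755,450),(0,410))]
print("box side",[x.round(1).tolist() for x in q2],np.mean(q2,0))
print("opening near edge",[onz('top',T(*p),112).round(1).tolist() for p in((118,318),(350,372))])
print("opening side",[onz('side',S(*p),112).round(1).tolist() for p in((245,150),(228,297))])
print("gate edge",[onz('top',T(*p),116).round(1).tolist() for p in((168,70),(415,125))])
M=lambda u,v:(110+u/4.4-.5,180+v/4.4-.5)
m=[onz('top',M(*p),10) for p in((225,256),(345,290),(285,500),(160,465))];print("mat",[x.round(1).tolist() for x in m],np.mean(m,0))
for nm,p,z in(("or",(110,94),85),("stack",(207,140),131),("red",(365,165),85)): print(nm,onz('top',M(*p),z).round(1))
print("bottle",onz('top',(256.2,239.6),170).round(1),onz('side',(269.8,183.3),170).round(1))
m=[onz('top',M(*p),14) for p in((105,18),(470,48),(415,560),(38,525))];print("tray",[x.round(1).tolist() for x in m])
print('others',[onz('top',p,0).round() for p in((295,165),(345,165),(421,265))])
print('foot c', onz('top',(320+45/9,235+310/9),10))
E
```

```text
side [ 426. -791.  969.]
top [ 511.  -41. 1023.]
handle top [[506.5, -225.5, 188.0], [501.0, -235.8, 188.0], [471.6, -218.7, 188.0], [474.3, -208.4, 188.0]]
side handle top [[479.5, -211.8, 188.0], [507.4, -227.5, 188.0], [502.8, -237.7, 188.0], [474.0, -221.1, 188.0]]
box top [[642.6, -189.5, 112.0], [601.9, -345.0, 112.0], [351.4, -279.3, 112.0], [392.0, -124.0, 112.0]] [ 496.98318878 -234.44868956  112.        ]
box side [[392.6, -126.5, 112.0], [644.7, -192.2, 112.0], [603.0, -345.1, 112.0], [354.1, -281.7, 112.0]] [ 498.58416342 -236.38522076  112.        ]
opening near edge [[451.2, -191.4, 112.0], [435.7, -252.2, 112.0]]
opening side [[450.7, -191.4, 112.0], [436.4, -252.1, 112.0]]
gate edge [[516.1, -206.3, 116.0], [500.2, -271.2, 116.0]]
mat [[539.0, 257.1, 10.0], [517.2, 185.3, 10.0], [393.9, 220.8, 10.0], [416.1, 294.7, 10.0]] [466.52845188 239.46043096  10.        ]
or [628.9 299.7  85. ]
stack [597.5 231.4 131. ]
red [586.1 157.4  85. ]
bottle [525.9  -2.2 170. ] [527.8  -6.8 170. ]
tray [[684.1, 329.0, 14.0], [661.6, 109.0, 14.0], [357.7, 143.3, 14.0], [383.2, 364.4, 14.0]]
others [array([ 729., -103.,    0.]), array([ 727., -240.,    0.]), array([ 452., -434.,    0.])]
foot c [ 446.24820296 -175.02390938   10.        ]
```

```bash
cat >> h.py <<'E'
def foot(st,a,z):
    c,s=np.cos(a),np.sin(a);return [np.array([st[0]+c*x-s*y,st[1]+s*x+c*y,z]) for x,y in((62,19),(62,-19),(-28,-19),(-28,19))]
E
python3 - <<'E'
from h import *
out=[]
for n,(y,x,h,w) in(("top",(235,310,65,70)),("side",(245,205,90,140))):
  g=cv2.imread(f'pics/{n}0.png')[y:y+h,x:x+w];l=cv2.createCLAHE(3,(3,3));f=9 if n=='top' else 5.6
  g=cv2.resize(cv2.merge([l.apply(k) for k in cv2.split(g)]),None,fx=f,fy=f,interpolation=cv2.INTER_CUBIC)
  for a,c in((150.7,(0,0,255)),(60,(255,0,255))):
    P=[(proj(n,p)-(x,y)+.5)*f for p in foot((489.6,-223.3),np.radians(a),10)]
    cv2.polylines(g,[np.int32(P)],True,c,1)
  cv2.imwrite(f'pics/o_{n}.png',g)
E
```

```text
(no output)
```

View pics/o_top.png

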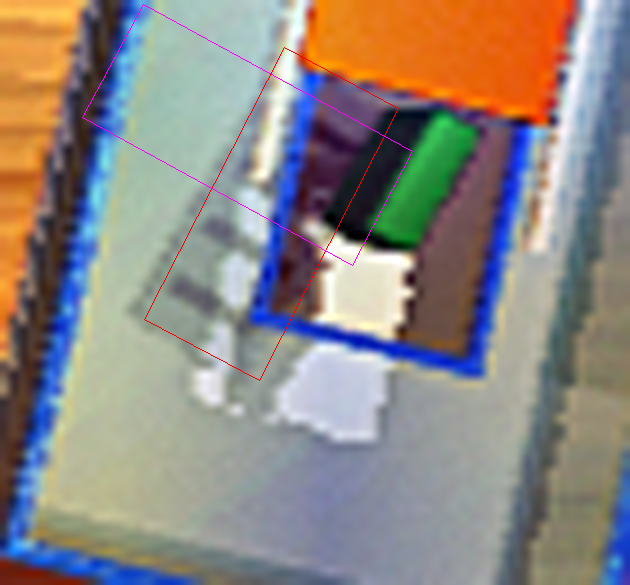

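View pics/o_side.png

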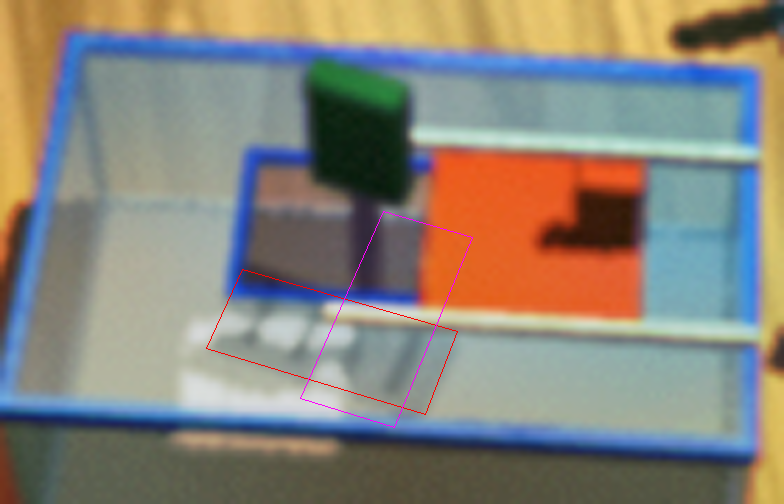

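```bash
cat >> h.py <<'E'
from scipy.spatial.transform import Rotation as Ro
def plan(xyz,jaw,obs=None):
    "shift (cm, tool axes) and spin to bring TCP to xyz with jaw axis at world angle jaw deg (mod 180)"
    o=obs or arm.get_obs();q=o["tool_rot"];R=Ro.from_quat([*q[1:],q[0]]).as_matrix()
    d=R.T@(np.array(xyz)-o["position"])/10
    cur=np.degrees(np.arctan2(R[1,2],R[0,2]));e=(jaw-cur+90)%180-90
    print("pos",o["position"].round(1),"jaw",round(cur,1),"y",R[:,1].round(3),"| shift cm",d.round(2),"spin",round(-np.radians(e),3),"j6",round(o["joint_pos"][5],2),"F",o["wrist_force"].round(1),"w",round(o["grip_width"],3),"t",round(o["t"],2))
    return d
BC=np.array([497.8,-235.3]);BY=np.radians(-14.65)
def box(x,y): c,s=np.cos(BY),np.sin(BY);return BC+[c*x-s*y,s*x+c*y]
E
python3 - <<'E'
from h import *
print(box(75,0))
plan([*box(75,0),215],75.35)
plan([*box(75,0),127],75.35)
E
```

```text
[ 570.36166225 -254.26853108]
pos [174.6 547.4 230.5] jaw 72.3 y [-0.001 -0.002 -1.   ] | shift cm [ 62.07   1.65 -64.34] spin -0.053 j6 -0.12 F [-0.4  0.2 -0.6] w 0.999 t 0.1
pos [174.6 547.4 230.5] jaw 72.3 y [-0.001 -0.002 -1.   ] | shift cm [ 62.07  10.45 -64.33] spin -0.053 j6 -0.12 F [-0.4  0.2 -0.6] w 0.999 t 0.1
```

```bash
python3 -m handwheel '[{"translation":[62,1,-64.3],"spin":-0.05,"grip":0},{"translation":[62,1,-64.3],"spin":-0.05,"grip":0},{"translation":[62,1,-64.3],"spin":-0.05,"grip":0},{"translation":[62,1,-64.3],"spin":-0.05,"grip":0},{"translation":[62,1,-64.3],"spin":-0.05,"grip":0}]' 30; python3 -c "
from h import *
plan([*box(75,0),220],75.35)"
```

```text
t: 0.6
position: [285.5, 321.7, 228.2]
tool_rot: [-0.701, 0.702, -0.091, 0.091]
wrist_force: [1.7, -1.2, -0.5]
grip_width: 1.001
pos [285.5 321.7 228.2] jaw 75.2 y [-0.001 -0.002 -1.   ] | shift cm [ 42.23   0.91 -48.43] spin -0.002 j6 -0.63 F [ 1.7 -1.2 -0.5] w 1.001 t 0.6
```

```bash
python3 -m handwheel '[{"translation":[42.2,0.8,-48.4],"spin":0,"grip":0},{"translation":[42.2,0.8,-48.4],"spin":0,"grip":0},{"translation":[42.2,0.8,-48.4],"spin":0,"grip":0},{"translation":[42.2,0.8,-48.4],"spin":0,"grip":0},{"translation":[42.2,0.8,-48.4],"spin":0,"grip":0}]'; python3 -c "
from h import *
plan([*box(75,0),220],75.35)"
```

```text
t: 1.1
position: [396.1, 97.5, 225.6]
tool_rot: [-0.701, 0.702, -0.091, 0.091]
wrist_force: [0.6, -0.1, -0.4]
grip_width: 1.0
pos [396.1  97.5 225.6] jaw 75.2 y [-0.001 -0.002 -1.   ] | shift cm [ 25.83   0.61 -29.56] spin -0.002 j6 -1.24 F [ 0.6 -0.1 -0.4] w 1.0 t 1.1
```

```bash
python3 -m handwheel '[{"translation":[25.8,0.6,-29.5],"spin":0,"grip":0},{"translation":[25.8,0.6,-29.5],"spin":0,"grip":0},{"translation":[25.8,0.6,-29.5],"spin":0,"grip":0},{"translation":[25.8,0.6,-29.5],"spin":0,"grip":0},{"translation":[25.8,0.6,-29.5],"spin":0,"grip":0}]'; python3 -c "
from h import *
plan([*box(75,0),220],75.35)"
```

```text
t: 1.6
position: [506.8, -126.7, 221.8]
tool_rot: [-0.701, 0.702, -0.091, 0.091]
wrist_force: [0.3, 1.2, 0.5]
grip_width: 1.001
pos [ 506.8 -126.7  221.8] jaw 75.2 y [-0.001 -0.001 -1.   ] | shift cm [  9.4    0.19 -10.71] spin -0.003 j6 -1.69 F [0.3 1.2 0.5] w 1.001 t 1.6
```

```bash
python3 -m handwheel '[{"translation":[9.4,0.2,-10.7],"spin":0,"grip":0},{"translation":[9.4,0.2,-10.7],"spin":0,"grip":0},{"translation":[9.4,0.2,-10.7],"spin":0,"grip":0},{"translation":[9.4,0.2,-10.7],"spin":0,"grip":0},{"translation":[9.4,0.2,-10.7],"spin":0,"grip":0}]'; python3 -c "
from h import *
plan([*box(75,0),127],75.35)
for n in C: cv2.imwrite(f'pics/{n}1.png',arm.camera(n))
t=cv2.imread('pics/top1.png')[170:330,280:430];s=cv2.imread('pics/side1.png')[150:350,190:370]
cv2.imwrite('pics/p1.png',np.hstack([cv2.resize(t,(400,427)),cv2.resize(s,(384,427))]))"
```

```text
t: 2.1
position: [569.9, -254.7, 218.5]
tool_rot: [0.701, -0.701, 0.093, -0.091]
wrist_force: [-0.2, 0.4, -0.7]
grip_width: 1.0
pos [ 569.9 -254.7  218.5] jaw 75.1 y [-0.003  0.001 -1.   ] | shift cm [0.06 9.15 0.05] spin -0.005 j6 -1.84 F [-0.2  0.4 -0.7] w 1.0 t 2.1
```

View pics/p1.png

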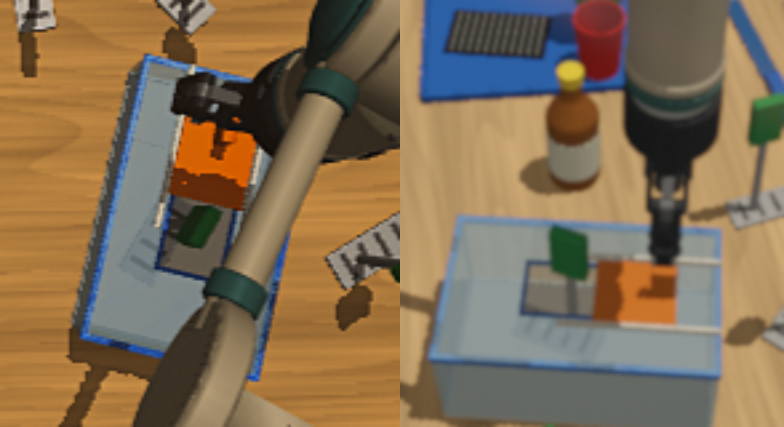

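```bash
python3 -m handwheel '[{"translation":[0.05,3,0.05],"spin":0,"grip":0},{"translation":[0.05,6,0.05],"spin":0,"grip":0},{"translation":[0.05,8,0.05],"spin":0,"grip":0},{"translation":[0.05,9.1,0.05],"spin":0,"grip":0},{"translation":[0.05,9.1,0.05],"spin":0,"grip":0}]' 30
python3 -m handwheel '[{"translation":[0,0,0],"spin":0,"grip":100},{"translation":[0,0,0],"spin":0,"grip":200},{"translation":[0,0,0],"spin":0,"grip":255},{"translation":[0,0,0],"spin":0,"grip":255},{"translation":[0,0,0],"spin":0,"grip":255}]' 25
python3 -c "
from h import *
plan([*box(123,0),127],75.35)"
```

```text
t: 2.7
position: [568.8, -250.8, 127.4]
tool_rot: [0.702, -0.701, 0.092, -0.089]
wrist_force: [-0.4, 0.5, -0.2]
grip_width: 1.001
t: 3.2
position: [568.6, -253.3, 128.2]
tool_rot: [-0.7, 0.703, -0.092, 0.088]
wrist_force: [-6.5, -17.0, -1.4]
grip_width: 0.146
pos [ 568.6 -253.3  128.2] jaw 75.4 y [-0.005 -0.004 -1.   ] | shift cm [ 4.99  0.1  -0.05] spin 0.0 j6 -1.84 F [ -6.5 -17.   -1.4] w 0.146 t 3.2
```

```bash
python3 -m handwheel '[{"translation":[1,0,0],"spin":0,"grip":255},{"translation":[2,0,0],"spin":0,"grip":255},{"translation":[3,0,0],"spin":0,"grip":255},{"translation":[4,0,0],"spin":0,"grip":255},{"translation":[4.5,0,0],"spin":0,"grip":255}]'
python3 -c "
from h import *
plan([*box(123,0),127],75.35)"
```

```text
t: 3.7
position: [612.7, -265.5, 128.1]
tool_rot: [-0.7, 0.703, -0.092, 0.088]
wrist_force: [-9.1, -1.2, 4.8]
grip_width: 0.133
pos [ 612.7 -265.5  128.1] jaw 75.4 y [-0.006 -0.004 -1.   ] | shift cm [0.42 0.11 0.02] spin 0.0 j6 -1.82 F [-9.1 -1.2  4.8] w 0.133 t 3.7
```

```bash
python3 -m handwheel '[{"translation":[0.2,0,0],"spin":0,"grip":255},{"translation":[0.4,0,0],"spin":0,"grip":255},{"translation":[0.5,0,0],"spin":0,"grip":255},{"translation":[0.6,0,0],"spin":0,"grip":255},{"translation":[0.6,0,0],"spin":0,"grip":255}]'
python3 -c "
from h import *
plan([*box(123,0),127],75.35)
for n in C: cv2.imwrite(f'pics/{n}2.png',arm.camera(n))
t=cv2.imread('pics/top2.png')[170:330,280:430];s=cv2.imread('pics/side2.png')[150:350,190:370]
cv2.imwrite('pics/p2.png',np.hstack([cv2.resize(t,(400,427)),cv2.resize(s,(384,427))]))"
```

```text
t: 4.2
position: [612.6, -265.5, 127.9]
tool_rot: [-0.7, 0.703, -0.097, 0.083]
wrist_force: [-14.9, -0.4, 8.7]
grip_width: 0.135
pos [ 612.6 -265.5  127.9] jaw 75.4 y [-0.019 -0.001 -1.   ] | shift cm [0.43 0.08 0.02] spin 0.001 j6 -1.82 F [-14.9  -0.4   8.7] w 0.135 t 4.2
```

View pics/p2.png

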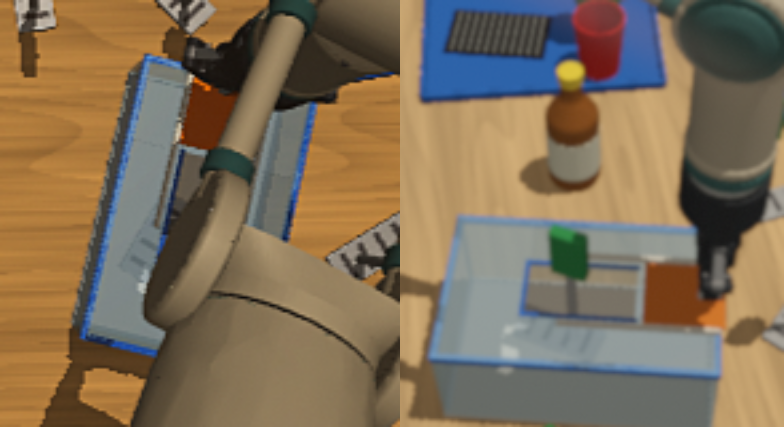

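```bash
python3 -m handwheel '[{"translation":[0,0,0],"spin":0,"grip":200},{"translation":[0,0,0],"spin":0,"grip":100},{"translation":[0,0,0],"spin":0,"grip":0},{"translation":[0,0,0],"spin":0,"grip":0},{"translation":[0,-1,0],"spin":0,"grip":0}]'
python3 -m handwheel '[{"translation":[0,-2,0],"spin":0,"grip":0},{"translation":[0,-5,0],"spin":0,"grip":0},{"translation":[0,-8,0],"spin":0,"grip":0},{"translation":[0,-10,0],"spin":0,"grip":0},{"translation":[0,-10,0],"spin":0,"grip":0}]'
python3 -c "
from h import *
plan([490,-223.5,235],60.7)
i=arm.camera('side');cv2.imwrite('pics/side3.png',i)
cv2.imwrite('pics/p3.png',cv2.resize(i[230:360,190:350],None,fx=4.5,fy=4.5,interpolation=cv2.INTER_CUBIC))"
```

```text
t: 4.8
position: [612.3, -264.8, 136.6]
tool_rot: [-0.701, 0.702, -0.097, 0.082]
wrist_force: [-0.4, -0.5, 0.4]
grip_width: 0.882
t: 5.3
position: [616.6, -265.8, 241.1]
tool_rot: [-0.7, 0.703, -0.095, 0.085]
wrist_force: [0.1, 0.2, -1.1]
grip_width: 1.003
pos [ 616.6 -265.8  241.1] jaw 75.4 y [-0.014 -0.003 -1.   ] | shift cm [-13.31   0.78   0.91] spin 0.257 j6 -1.82 F [ 0.1  0.2 -1.1] w 1.003 t 5.3
```

View pics/p3.png

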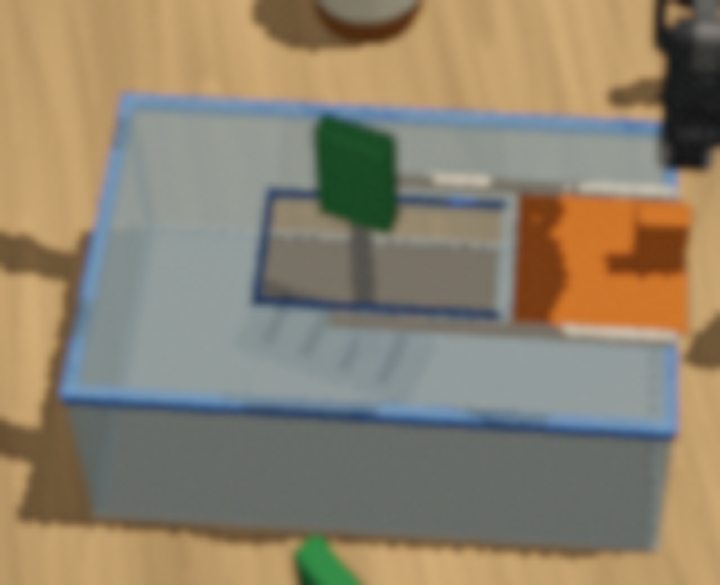

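```bash
python3 -c "
from h import *
for p,z in(((520,200),116),((512,318),116),((500,205),112),((495,315),112),((268,190),112),((254,302),112),((645,262),116)):
    w=onz('side',(190+p[0]/4.5-.5,230+p[1]/4.5-.5),z)[:2]-BC;c,s=np.cos(BY),np.sin(BY);print(p,(c*w[0]+s*w[1]).round(1),(-s*w[0]+c*w[1]).round(1))
print(foot((490,-223.5),0,0)[0])
P=[(318,120),(394,142),(392,230),(320,212)]
m=np.mean([onz('side',(190+p[0]/4.5-.5,230+p[1]/4.5-.5),157) for p in P],0);print(m)
"
```

```text
(520, 200) 59.8 28.8
(512, 318) 59.2 -32.8
(500, 205) 50.9 28.2
(495, 315) 51.7 -29.3
(268, 190) -54.9 29.6
(254, 302) -54.0 -29.6
(645, 262) 116.3 -0.5
[ 552.  -204.5    0. ]
[ 489.23536232 -223.76400446  157.        ]
```

```bash
python3 -m handwheel '[{"translation":[-4,0.6,0.2],"spin":0.1,"grip":0},{"translation":[-8,0.6,0.5],"spin":0.2,"grip":0},{"translation":[-12,0.6,0.8],"spin":0.25,"grip":0},{"translation":[-13.3,0.6,0.9],"spin":0.255,"grip":0},{"translation":[-13.3,0.6,0.9],"spin":0.255,"grip":0}]'
python3 -c "
from h import *
plan([490,-223.5,140],60.7)
for n in C: cv2.imwrite(f'pics/{n}4.png',arm.camera(n))
t=cv2.imread('pics/top4.png')[190:310,290:410];s=cv2.imread('pics/side4.png')[200:330,200:330]
cv2.imwrite('pics/p4.png',np.hstack([cv2.resize(t,(390,390)),cv2.resize(s,(390,390))]))"
```

```text
t: 5.85
position: [487.1, -222.1, 234.2]
tool_rot: [-0.682, 0.686, -0.185, 0.172]
wrist_force: [1.0, 0.4, -0.4]
grip_width: 1.004
pos [ 487.1 -222.1  234.2] jaw 60.8 y [-0.019 -0.    -1.   ] | shift cm [0.48 9.42 0.11] spin 0.002 j6 -1.61 F [ 1.   0.4 -0.4] w 1.004 t 5.85
```

View pics/p4.png

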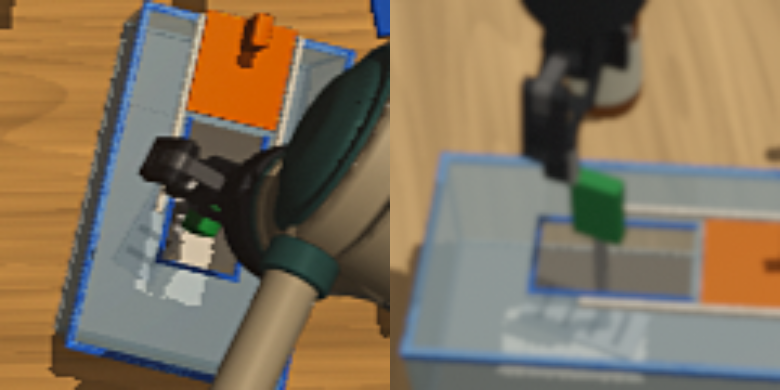

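```bash
python3 -m handwheel '[{"translation":[0.3,1,0.1],"spin":0,"grip":0},{"translation":[0.5,4,0.1],"spin":0,"grip":0},{"translation":[0.5,7,0.1],"spin":0,"grip":0},{"translation":[0.5,9.2,0.1],"spin":0,"grip":0},{"translation":[0.5,9.4,0.1],"spin":0,"grip":0}]'
python3 -c "
from h import *
plan([490,-223.5,140],60.7)
for n in C: cv2.imwrite(f'pics/{n}5.png',arm.camera(n))
t=cv2.imread('pics/top5.png')[190:310,290:410];s=cv2.imread('pics/side5.png')[200:330,200:330]
cv2.imwrite('pics/p5.png',np.hstack([cv2.resize(t,(390,390)),cv2.resize(s,(390,390))]))"
```

```text
t: 6.45
position: [492.2, -224.4, 136.2]
tool_rot: [-0.683, 0.685, -0.186, 0.17]
wrist_force: [0.5, -0.2, 0.9]
grip_width: 1.0
pos [ 492.2 -224.4  136.2] jaw 60.8 y [-0.023  0.002 -1.   ] | shift cm [-0.25 -0.38 -0.03] spin 0.002 j6 -1.61 F [ 0.5 -0.2  0.9] w 1.0 t 6.45
```

View pics/p5.png

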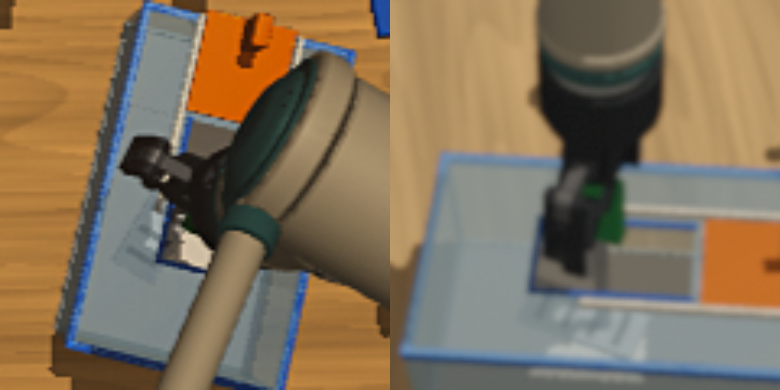

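```bash
python3 -c "
from h import *
for P in((492-22,-224.4-39,145),(490,-223.5,188),(490,-223.5,157)): print((proj('side',P)-(200,200))*3+(390,0),proj('side',P))
"
```

```text
[576.63032943 271.28694151] [262.21010981 290.4289805 ]
[595.11551596 176.59407662] [268.37183865 258.86469221]
[596.83534106 204.81444928] [268.94511369 268.27148309]
```

```bash
python3 -m handwheel '[{"translation":[-0.2,-0.4,0],"spin":0,"grip":60},{"translation":[-0.2,-0.4,0],"spin":0,"grip":130},{"translation":[-0.2,-0.4,0],"spin":0,"grip":190},{"translation":[-0.2,-0.4,0],"spin":0,"grip":255},{"translation":[-0.2,-0.4,0],"spin":0,"grip":255}]' 50
python3 -m handwheel '[{"translation":[0,0,0],"spin":0,"grip":255},{"translation":[0,0,0],"spin":0,"grip":255},{"translation":[0,-0.5,0],"spin":0,"grip":255},{"translation":[0,-1.5,0],"spin":0,"grip":255},{"translation":[0,-2.5,0],"spin":0,"grip":255}]'
python3 -c "
from h import *
plan([490,-223.5,140],75.35)
for n in C: cv2.imwrite(f'pics/{n}6.png',arm.camera(n))
t=cv2.imread('pics/top6.png')[190:310,290:410];s=cv2.imread('pics/side6.png')[200:330,200:330]
cv2.imwrite('pics/p6.png',np.hstack([cv2.resize(t,(390,390)),cv2.resize(s,(390,390))]))"
```

```text
t: 7.05
position: [492.5, -224.4, 144.0]
tool_rot: [-0.683, 0.686, -0.184, 0.173]
wrist_force: [0.6, 3.4, 4.4]
grip_width: 0.156
t: 7.55
position: [492.9, -224.4, 169.6]
tool_rot: [-0.683, 0.686, -0.184, 0.172]
wrist_force: [0.3, -0.1, -1.9]
grip_width: 0.159
pos [ 492.9 -224.4  169.6] jaw 60.8 y [-0.017 -0.001 -1.   ] | shift cm [-0.25  2.97 -0.03] spin -0.254 j6 -1.61 F [ 0.3 -0.1 -1.9] w 0.159 t 7.55
```

View pics/p6.png

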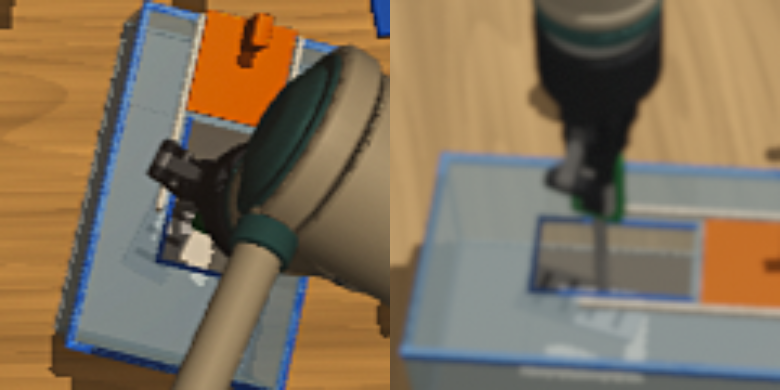

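```bash
python3 -c "
from h import *
print(box(19,0));plan([*box(19,0),175],75.35)"
```

```text
[ 516.18228777 -240.10536121]
pos [ 494.2 -225.2  171.1] jaw 60.8 y [-0.013 -0.003 -1.   ] | shift cm [ 2.64 -0.42 -0.23] spin -0.254 j6 -1.61 F [-0.7 -0.3 -2.2] w 0.157 t 7.65
```

```bash
python3 -m handwheel '[{"translation":[0.5,-0.4,0],"spin":-0.06,"grip":255},{"translation":[1.1,-0.4,-0.1],"spin":-0.12,"grip":255},{"translation":[1.7,-0.4,-0.15],"spin":-0.18,"grip":255},{"translation":[2.3,-0.4,-0.2],"spin":-0.24,"grip":255},{"translation":[2.6,-0.4,-0.2],"spin":-0.254,"grip":255}]'
python3 -m handwheel '[{"translation":[0,0,0],"spin":0,"grip":255},{"translation":[0,0,0],"spin":0,"grip":255},{"translation":[0,0,0],"spin":0,"grip":255},{"translation":[0,0,0],"spin":0,"grip":255},{"translation":[0,0,0],"spin":0,"grip":255}]'
python3 -c "
from h import *
plan([*box(19,0),175],75.35)
for n in C: cv2.imwrite(f'pics/{n}7.png',arm.camera(n))
t=cv2.imread('pics/top7.png')[190:310,290:410];s=cv2.imread('pics/side7.png')[230:330,200:330]
cv2.imwrite('pics/p7.png',cv2.resize(t,None,fx=5,fy=5,interpolation=cv2.INTER_CUBIC))
cv2.imwrite('pics/p7s.png',cv2.resize(s,None,fx=6,fy=6,interpolation=cv2.INTER_CUBIC))"
```

```text
t: 8.15
position: [516.3, -239.9, 174.9]
tool_rot: [-0.7, 0.703, -0.094, 0.086]
wrist_force: [0.4, 0.2, -1.1]
grip_width: 0.161
t: 8.65
position: [516.2, -239.8, 174.9]
tool_rot: [-0.7, 0.703, -0.094, 0.086]
wrist_force: [0.3, 0.4, -2.4]
grip_width: 0.158
pos [ 516.2 -239.8  174.9] jaw 75.4 y [-0.013 -0.003 -1.   ] | shift cm [ 0.   -0.01 -0.03] spin 0.001 j6 -1.86 F [ 0.3  0.4 -2.4] w 0.158 t 8.65
```

View pics/p7.png

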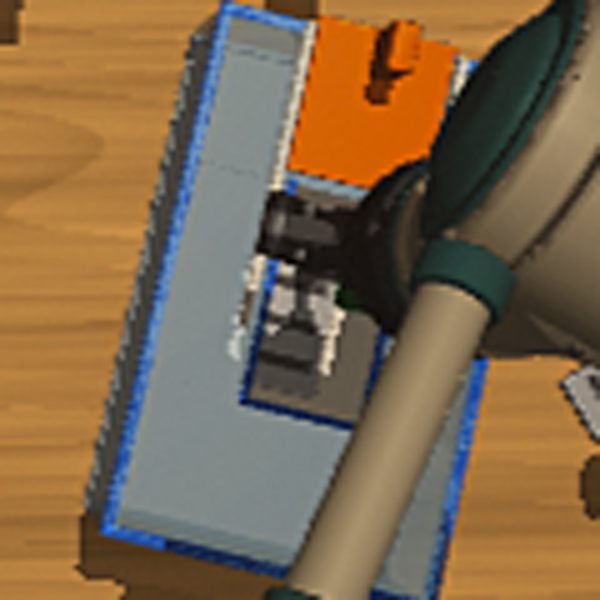

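View pics/p7s.png

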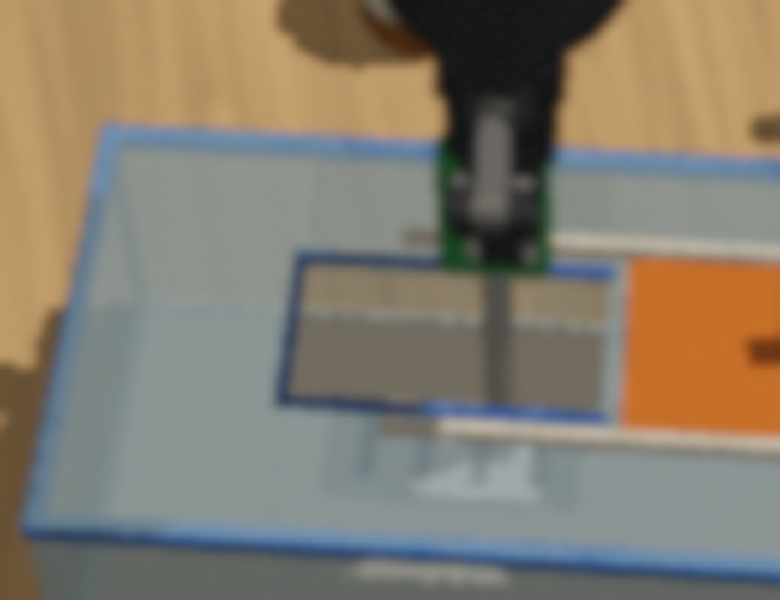

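```bash
cat >> h.py <<'E'
def tobox(w): 
    w=np.asarray(w)[:2]-BC;c,s=np.cos(BY),np.sin(BY);return np.array([c*w[0]+s*w[1],-s*w[0]+c*w[1]]).round(1)
E
python3 -c "
from h import *
S=lambda p:(200+p[0]/6-.5,230+p[1]/6-.5)
T=lambda p:(290+p[0]/5-.5,190+p[1]/5-.5)
print('side foot front L,R',[tobox(onz('side',S(p),38)) for p in((322,490),(577,505))])
print('side foot backL,R',[tobox(onz('side',S(p),41)) for p in((338,415),)])
print('stem at opening plane 112', tobox(onz('side',S((497,330)),80)), 'handle L,R bottom', [tobox(onz('side',S(p),157)) for p in((443,265),(547,268))])
print('top foot near end L,R',[tobox(onz('top',T(p),41)) for p in((252,380),(318,397))])
for n in C: print(n,[((proj(n,[*box(x,y),z])-((200,230) if n=='side' else (290,190))+.5)*(6 if n=='side' else 5)).round() .tolist() for x,y,z in((-45,-19,35),(45,-19,35),(-45,19,41),(-45,-19,41))])
i=cv2.imread('pics/side7.png')[290:325,240:310];l=cv2.createCLAHE(4,(2,2))
a=cv2.resize(cv2.merge([l.apply(k) for k in cv2.split(i)]),None,fx=8,fy=8,interpolation=cv2.INTER_CUBIC)
i=cv2.imread('pics/top7.png')[235:290,325:375]
b=cv2.resize(cv2.merge([l.apply(k) for k in cv2.split(i)]),None,fx=5.5,fy=5.5,interpolation=cv2.INTER_CUBIC)
b=cv2.copyMakeBorder(b,0,max(0,280-b.shape[0]),0,0,0);a=cv2.copyMakeBorder(a,0,b.shape[0]-a.shape[0],0,0,0)
cv2.imwrite('pics/p7c.png',np.hstack([a[:, :520],b]))
"
```

```text
side foot front L,R [array([-45.3, -18.3]), array([ 43.8, -18.4])]
side foot backL,R [array([-42.7,  10.3])]
stem at opening plane 112 [13.4 24. ] handle L,R bottom [array([-0.9, -2.6]), array([32.7, -1.6])]
top foot near end L,R [array([-45.6,  14.8]), array([-46.2, -20.1])]
side [[323.0, 496.0], [580.0, 511.0], [334.0, 394.0], [322.0, 487.0]]
top [[314.0, 393.0], [351.0, 223.0], [244.0, 377.0], [316.0, 394.0]]
```

View pics/p7c.png

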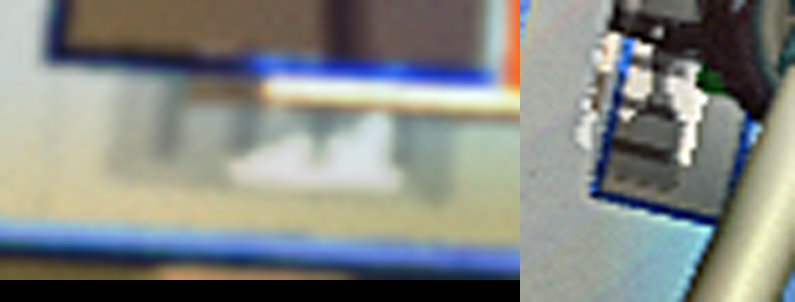

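```bash
python3 -m handwheel '[{"translation":[0,-1,0],"spin":0,"grip":255},{"translation":[0,-2,0],"spin":0,"grip":255},{"translation":[0,-3.2,0],"spin":0,"grip":255},{"translation":[-0.05,-4.5,0],"spin":0,"grip":255},{"translation":[-0.1,-5.5,0],"spin":0,"grip":255}]'
python3 -c "
from h import *
plan([*box(19,0),360],75.35)
for n in C: cv2.imwrite(f'pics/{n}8.png',arm.camera(n))
s=cv2.imread('pics/side8.png')[200:330,200:330]
cv2.imwrite('pics/p8s.png',cv2.resize(s,None,fx=4.5,fy=4.5,interpolation=cv2.INTER_CUBIC))"
```

```text
t: 9.25
position: [516.4, -239.7, 231.9]
tool_rot: [-0.699, 0.703, -0.094, 0.086]
wrist_force: [-0.1, 0.2, -1.9]
grip_width: 0.157
pos [ 516.4 -239.7  231.9] jaw 75.4 y [-0.011 -0.004 -1.   ] | shift cm [ -0.14 -12.81  -0.13] spin 0.001 j6 -1.86 F [-0.1  0.2 -1.9] w 0.157 t 9.25
```

View pics/p8s.png

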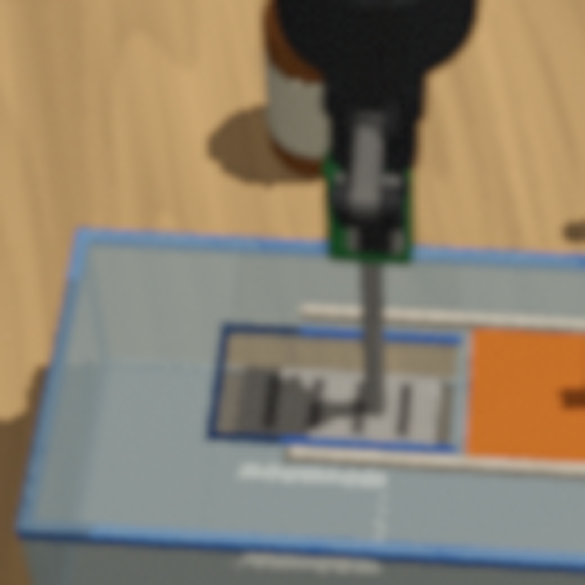

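```bash
python3 -m handwheel '[{"translation":[0,-1,0],"spin":0,"grip":255},{"translation":[0,-2,0],"spin":0,"grip":255},{"translation":[0,-3,0],"spin":0,"grip":255},{"translation":[-0.05,-4.5,0],"spin":0,"grip":255},{"translation":[-0.05,-6,0],"spin":0,"grip":255}]'
python3 -m handwheel '[{"translation":[0,-2,0],"spin":0,"grip":255},{"translation":[0,-4,0],"spin":0,"grip":255},{"translation":[0,-6,0],"spin":0,"grip":255},{"translation":[0,-7,0],"spin":0,"grip":255},{"translation":[0,-7,0],"spin":0,"grip":255}]'
python3 -c "
from h import *
M=[]
i=cv2.imread('pics/side0.png')[140:200,190:330];cv2.imwrite('pics/p9.png',cv2.resize(i,None,fx=5.7,fy=5.7,interpolation=cv2.INTER_CUBIC))
plan([486,234,365],73.5)"
```

```text
t: 9.85
position: [517.0, -239.5, 293.2]
tool_rot: [-0.699, 0.704, -0.093, 0.087]
wrist_force: [-1.6, -0.5, -2.1]
grip_width: 0.152
t: 10.35
position: [518.2, -239.5, 365.0]
tool_rot: [-0.699, 0.704, -0.092, 0.088]
wrist_force: [0.7, -0.8, -1.9]
grip_width: 0.159
pos [ 518.2 -239.5  365. ] jaw 75.4 y [-0.006 -0.007 -1.   ] | shift cm [-15.06  -0.32  45.  ] spin 0.033 j6 -1.87 F [ 0.7 -0.8 -1.9] w 0.159 t 10.35
```

View pics/p9.png

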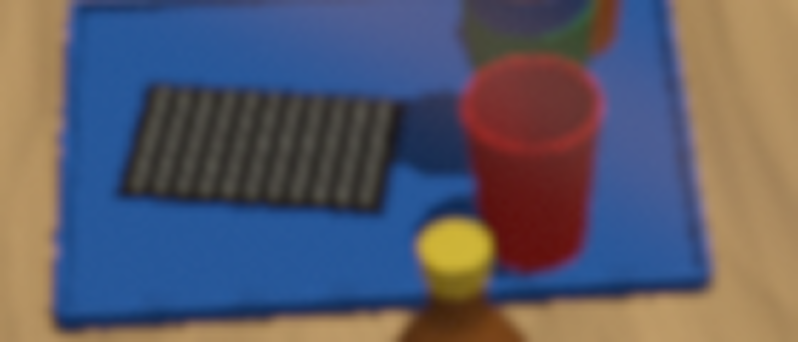

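```bash
python3 -c "
from h import *
m=[onz('side',(190+u/5.7-.5,140+v/5.7-.5),10) for u,v in((150,82),(405,98),(382,213),(120,195))]
print([x.round(1).tolist() for x in m],np.mean(m,0)); 
for a,b in((0,1),(3,2)): d=m[b]-m[a];print(np.degrees(np.arctan2(d[1],d[0])),np.hypot(*d[:2]))
"
```

```text
[[417.4, 294.9, 10.0], [539.7, 258.7, 10.0], [516.9, 181.2, 10.0], [395.9, 217.5, 10.0]] [467.46589358 238.08053163  10.        ]
-16.467175999632754 127.55909630809016
-16.69632443279026 126.3197373599718
```

```bash
python3 -m handwheel '[{"translation":[-0.6,0,1.5],"spin":0,"grip":255},{"translation":[-1.6,0,4.5],"spin":0,"grip":255},{"translation":[-2.8,0,8],"spin":0,"grip":255},{"translation":[-4,0,11.5],"spin":0,"grip":255},{"translation":[-5.2,0,15],"spin":0,"grip":255}]'
python3 -c "
from h import *
plan([485.7,233.3,365],73.5)"
```

```text
t: 10.85
position: [504.4, -78.7, 362.6]
tool_rot: [-0.699, 0.704, -0.093, 0.087]
wrist_force: [-0.1, 0.2, -2.3]
grip_width: 0.156
pos [504.4 -78.7 362.6] jaw 75.4 y [-0.009 -0.006 -1.   ] | shift cm [-9.68 -0.39 29.72] spin 0.033 j6 -1.6 F [-0.1  0.2 -2.3] w 0.156 t 10.85
```

```bash
python3 -m handwheel '[{"translation":[-1.2,-0.2,3.5],"spin":0,"grip":255},{"translation":[-2.3,-0.2,7],"spin":0.01,"grip":255},{"translation":[-3.4,-0.3,10.5],"spin":0.02,"grip":255},{"translation":[-4.5,-0.3,14],"spin":0.03,"grip":255},{"translation":[-5.7,-0.3,17.5],"spin":0.033,"grip":255}]'
python3 -c "
from h import *
plan([485.7,233.3,365],73.5)"
```

```text
t: 11.35
position: [491.7, 107.3, 363.6]
tool_rot: [-0.697, 0.702, -0.105, 0.098]
wrist_force: [0.1, -0.1, -1.9]
grip_width: 0.156
pos [491.7 107.3 363.6] jaw 73.5 y [-0.011 -0.005 -1.   ] | shift cm [-4.16 -0.2  11.91] spin 0.0 j6 -1.2 F [ 0.1 -0.1 -1.9] w 0.156 t 11.35
```

```bash
python3 -m handwheel '[{"translation":[-1.2,-0.2,3.5],"spin":0,"grip":255},{"translation":[-2.3,-0.2,7],"spin":0,"grip":255},{"translation":[-3.3,-0.2,9.5],"spin":0,"grip":255},{"translation":[-4,-0.2,11.5],"spin":0,"grip":255},{"translation":[-4.2,-0.2,11.9],"spin":0,"grip":255}]'
python3 -c "
from h import *
plan([485.7,233.3,365],73.5)
plan([485.7,233.3,170],73.5)"
```

```text
t: 11.85
position: [483.5, 235.9, 363.6]
tool_rot: [-0.698, 0.702, -0.105, 0.095]
wrist_force: [0.1, -0.6, -1.5]
grip_width: 0.157
pos [483.5 235.9 363.6] jaw 73.7 y [-0.015 -0.005 -1.   ] | shift cm [ 0.28 -0.14 -0.19] spin 0.004 j6 -0.96 F [ 0.1 -0.6 -1.5] w 0.157 t 11.85
pos [483.5 235.9 363.6] jaw 73.7 y [-0.015 -0.005 -1.   ] | shift cm [ 0.53 19.35 -0.02] spin 0.004 j6 -0.96 F [ 0.1 -0.6 -1.5] w 0.157 t 11.85
```

```bash
python3 -m handwheel '[{"translation":[0.3,2,-0.2],"spin":0,"grip":255},{"translation":[0.3,6,-0.1],"spin":0,"grip":255},{"translation":[0.4,10,-0.1],"spin":0,"grip":255},{"translation":[0.5,14,0],"spin":0,"grip":255},{"translation":[0.5,16,0],"spin":0,"grip":255}]'
python3 -m handwheel '[{"translation":[0,1,0],"spin":0,"grip":255},{"translation":[0,1.6,0],"spin":0,"grip":255},{"translation":[0,1.8,0],"spin":0,"grip":255},{"translation":[0,1.8,0],"spin":0,"grip":255},{"translation":[0,1.8,0],"spin":0,"grip":255}]'
python3 -c "
from h import *
plan([485.7,233.3,150],73.5)
for n in C: cv2.imwrite(f'pics/{n}10.png',arm.camera(n))
t=cv2.imread('pics/top10.png')[180:310,110:240];s=cv2.imread('pics/side10.png')[100:220,190:330]
cv2.imwrite('pics/p10.png',np.hstack([cv2.resize(t,(390,390)),cv2.resize(s,(410,390))]))"
```

```text
t: 12.35
position: [482.7, 232.2, 199.3]
tool_rot: [-0.696, 0.704, -0.108, 0.093]
wrist_force: [-0.6, -0.9, -1.3]
grip_width: 0.157
t: 12.85
position: [483.2, 232.3, 182.5]
tool_rot: [-0.697, 0.703, -0.107, 0.094]
wrist_force: [0.3, -0.4, -2.8]
grip_width: 0.157
pos [483.2 232.3 182.5] jaw 73.7 y [-0.019 -0.007 -1.   ] | shift cm [0.27 3.25 0.21] spin 0.003 j6 -0.97 F [ 0.3 -0.4 -2.8] w 0.157 t 12.85
```

View pics/p10.png

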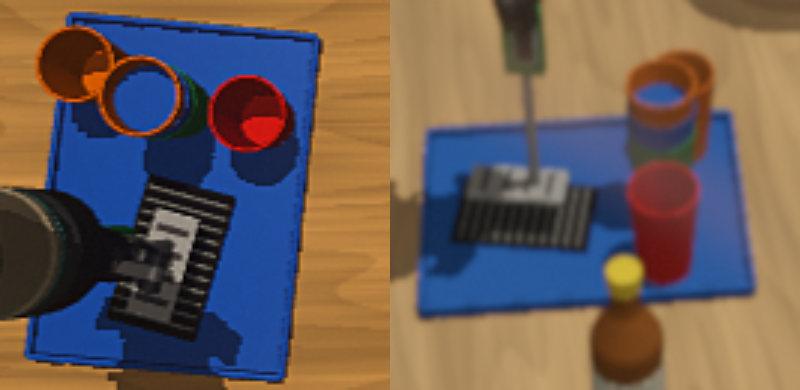

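```bash
python3 -m handwheel '[{"translation":[0.1,1,0.1],"spin":0,"grip":255},{"translation":[0.2,1.8,0.2],"spin":0,"grip":255},{"translation":[0.3,2.4,0.2],"spin":0,"grip":255},{"translation":[0.3,2.6,0.2],"spin":0,"grip":255},{"translation":[0.3,2.7,0.2],"spin":0,"grip":255}]'
python3 -m handwheel '[{"translation":[0,0.1,0],"spin":0,"grip":255},{"translation":[0,0.2,0],"spin":0,"grip":255},{"translation":[0,0.3,0],"spin":0,"grip":255},{"translation":[0,0.4,0],"spin":0,"grip":255},{"translation":[0,0.4,0],"spin":0,"grip":255}]'
python3 -c "
from h import *
plan([485.7,233.3,150],73.5)"
```

```text
t: 13.45
position: [485.6, 233.0, 154.6]
tool_rot: [-0.696, 0.704, -0.107, 0.093]
wrist_force: [0.5, -0.3, -2.5]
grip_width: 0.155
t: 13.95
position: [485.5, 233.0, 150.6]
tool_rot: [-0.696, 0.704, -0.107, 0.093]
wrist_force: [-0.2, -0.4, -2.2]
grip_width: 0.161
pos [485.5 233.  150.6] jaw 73.7 y [-0.021 -0.007 -1.   ] | shift cm [0.01 0.06 0.04] spin 0.004 j6 -0.97 F [-0.2 -0.4 -2.2] w 0.161 t 13.95
```

```bash
python3 -m handwheel '[{"translation":[0,0.05,0],"spin":0,"grip":255},{"translation":[0,0.1,0],"spin":0,"grip":255},{"translation":[0,0.15,0],"spin":0,"grip":255},{"translation":[0,0.15,0],"spin":0,"grip":255},{"translation":[0,0.15,0],"spin":0,"grip":255}]'
python3 -c "
from h import *
plan([485.7,233.3,150],73.5)
for n in C: cv2.imwrite(f'pics/{n}11.png',arm.camera(n))
t=cv2.imread('pics/top11.png')[180:310,110:240];s=cv2.imread('pics/side11.png')[130:200,190:300]
cv2.imwrite('pics/p11.png',np.hstack([cv2.resize(t,(390,390)),cv2.resize(s,(410,390))]))"
```

```text
t: 14.45
position: [485.6, 233.0, 150.2]
tool_rot: [-0.696, 0.703, -0.107, 0.094]
wrist_force: [-1.3, -1.5, 4.4]
grip_width: 0.16
pos [485.6 233.  150.2] jaw 73.7 y [-0.02  -0.007 -1.   ] | shift cm [-0.    0.02  0.03] spin 0.004 j6 -0.97 F [-1.3 -1.5  4.4] w 0.16 t 14.45
```

View pics/p11.png

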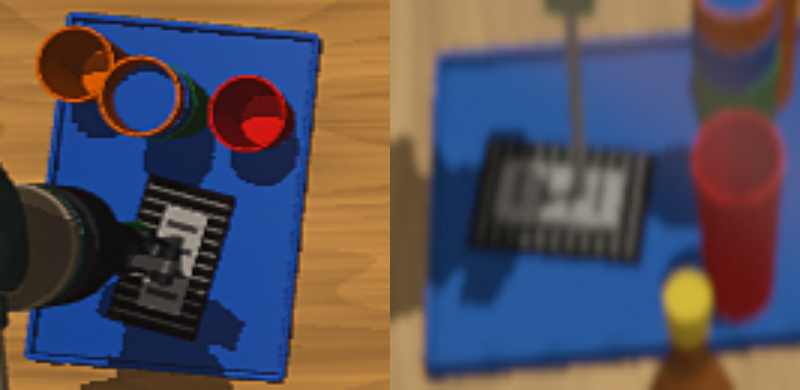

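```bash
python3 -m handwheel '[{"translation":[0,0,0],"spin":0,"grip":200},{"translation":[0,0,0],"spin":0,"grip":150},{"translation":[0,0,0],"spin":0,"grip":80},{"translation":[0,0,0],"spin":0,"grip":0},{"translation":[0,0,0],"spin":0,"grip":0}]'
python3 -m handwheel '[{"translation":[0,0,0],"spin":0,"grip":0},{"translation":[0,-1,0],"spin":0,"grip":0},{"translation":[0,-3,0],"spin":0,"grip":0},{"translation":[0,-6,0],"spin":0,"grip":0},{"translation":[0,-9,0],"spin":0,"grip":0}]'
python3 -m handwheel '[{"translation":[0,-4,0],"spin":0,"grip":0},{"translation":[0,-7,0],"spin":0,"grip":0},{"translation":[-4,-9,0],"spin":0,"grip":0},{"translation":[-8,-9,0],"spin":0,"grip":0},{"translation":[-10,-9,0],"spin":0,"grip":0}]'
python3 -c "
from h import *
plan([485.7,233.3,150],73.5)
for n in C: cv2.imwrite(f'pics/{n}12.png',arm.camera(n))
t=cv2.imread('pics/top12.png')[180:320,110:280];s=cv2.imread('pics/side12.png')[110:250,190:330]
cv2.imwrite('pics/p12.png',np.hstack([cv2.resize(t,(410,338)),cv2.resize(s,(338,338))]));cv2.imwrite('pics/full12.png',cv2.imread('pics/side12.png'))"
```

```text
t: 15.05
position: [485.7, 233.0, 150.1]
tool_rot: [-0.696, 0.703, -0.107, 0.094]
wrist_force: [0.0, -0.0, 0.4]
grip_width: 0.887
t: 15.55
position: [487.3, 233.6, 241.5]
tool_rot: [-0.696, 0.703, -0.107, 0.094]
wrist_force: [1.4, 0.2, -0.0]
grip_width: 1.004
t: 16.05
position: [390.9, 262.8, 335.0]
tool_rot: [-0.697, 0.703, -0.106, 0.094]
wrist_force: [0.7, 0.4, 0.2]
grip_width: 0.997
pos [390.9 262.8 335. ] jaw 73.8 y [-0.019 -0.006 -1.   ] | shift cm [10.24 18.34  0.02] spin 0.005 j6 -0.85 F [0.7 0.4 0.2] w 0.997 t 16.05
```

View pics/p12.png

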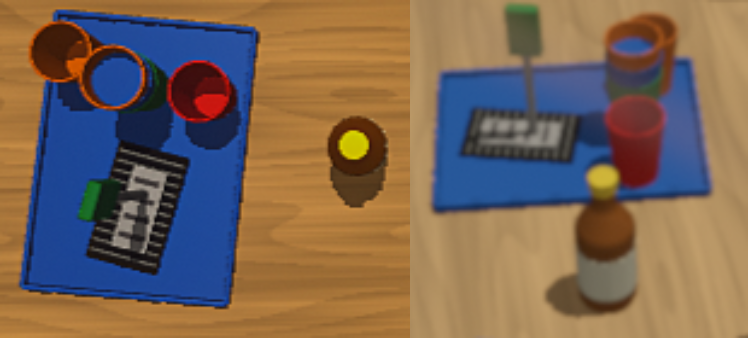

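View pics/full12.png

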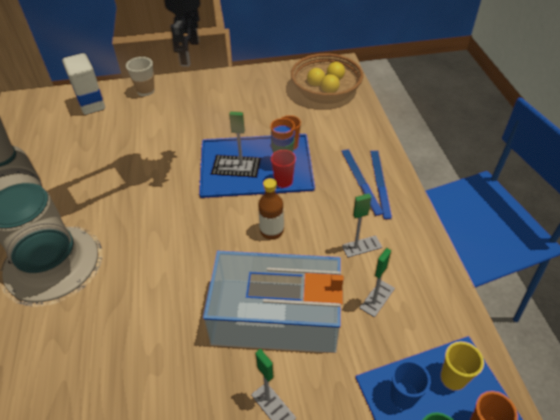

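```bash
python3 -c "
from h import *
a,b=cv2.imread('pics/top0.png'),cv2.imread('pics/top12.png')
for nm,lo,hi,r in(('yel',(25,180,120),(35,255,255),(200,240,230,290)),('red',(0,150,80),(4,255,255),(195,240,175,215)),('or',(5,200,120),(14,255,255),(185,232,118,174)),('gate',(5,200,120),(14,255,255),(190,260,335,390))):
  o=[]
  for i in(a,b):
    m=mask('',i,lo,hi)[r[0]:r[1],r[2]:r[3]];ys,xs=np.nonzero(m);o.append((xs.mean().round(2)+r[2],ys.mean().round(2)+r[0],len(xs)))
  print(nm,o)
m=mask('',b,(5,200,120),(14,255,255))[190:260,335:390].copy();c=max(cv2.findContours(m,cv2.RETR_EXTERNAL,cv2.CHAIN_APPROX_NONE)[0],key=cv2.contourArea)
p=cv2.boxPoints(cv2.minAreaRect(c))+(335,190);print([tobox(onz('top',q,116)).tolist() for q in p])
w=mask('',b[235:300,140:185],(0,0,110),(180,60,255));ys,xs=np.nonzero(w)
M=np.array([467,238.8]);c,s=np.cos(np.radians(-16.5)),np.sin(np.radians(-16.5))
cv2.imwrite('pics/p13.png',cv2.resize(b[235:300,135:200],None,fx=9,fy=9,interpolation=cv2.INTER_CUBIC))"
```

```text
yel [(np.float64(256.32), np.float64(236.98), 56), (np.float64(256.32), np.float64(236.98), 56)]
red [(np.float64(194.82), np.float64(219.18), 272), (np.float64(194.75), np.float64(219.22), 272)]
or [(np.float64(143.39), np.float64(206.03), 228), (np.float64(143.31), np.float64(205.95), 231)]
gate [(np.float64(359.7), np.float64(230.15), 840), (np.float64(363.91), np.float64(211.53), 827)]
[[56.6, 34.7], [139.1, 33.5], [139.1, -34.2], [56.7, -32.5]]
```

View pics/p13.png

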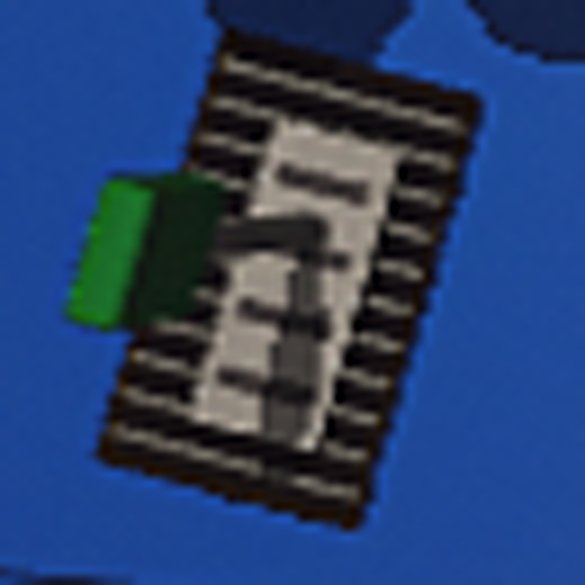

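Everything checks out: the foot is centred on the mat with margin on all sides, the bystanders haven't moved, and the gate is at its stop.

```bash
python3 -c "
from bench import arm
print(arm.job_done())"
```

```text
the job is handed in; nothing more can be done
None
```

The masher is out of the box and standing upright on the drip mat, let go, and the job is handed in at about 16 s of the 53 s allowed.

**What I did:**
- **Gate:** I gripped the orange tab and slid the gate until it met its stop, at about 15 N. It did not move on a second push.
- **Lifting out:** I gripped the green handle, raised the masher about 25 mm inside the box, turned it 14.6° and centred it. It went up through the opening with only its own weight (about 2 N) showing on the wrist.
- **Placing:** I carried it over above bottle height and lowered it in 1 mm or smaller steps until the mat took about 4 N. Then I released it and backed away.

**Last checks:**
- **Foot:** it is wholly within the mat, with margin on all sides, and the masher stands upright.
- **Tumblers and bottle:** in the top view their positions match the start to within 0.1 pixel.
- **Gate:** its edge measures at box x of about 57–59 mm, against 58 mm when fully open.

**What disagreed:**
- **Starting angle:** the foot began about 165° from box x (about 15° off the opening), not in the 52–128° stated. Handle and foot agreed in both views, so I used the measured angle.
- **Side force on the tab:** closing on the gate tab briefly gave about 18 N sideways, because the gripper was 2–3 mm off centre. It fell away on the next move.
- **Tool tilt:** the tool kept a tilt of about 1° after that pull. It made no visible difference to the lift or the placing.

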